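# Load the label roll and latch its keeper bar

## Robot

A 6-joint arm with a two-finger parallel gripper is mounted at the origin on a cart in front of the work surface, level with it; the furniture and walls round the work are solid. World frame = base frame: x ahead of the robot, y to its left, z up, the work surface at z = 0. Lengths are in m, angles in degrees, forces in N, time in s.
With the tool pointing down it reaches from about 0.4 to 0.825 m from the base axis. Payload 7 kg.
Tool frame: the origin (TCP) lies midway between the tips of the shut fingers; the grasp point (between the pads) lies 19 mm behind it; z points along the fingers, y is the line along which they close (so a half turn about z gives the same grasp; the last joint's range is limited). The gripper opens to 88 mm and grips with 3 to 60 N. Pads are 19 mm wide; open, the fingers measure 130 mm over their backs; the gripper's body (78 mm by 193 mm) begins 47 mm behind the grasp point.
Start: joints at [-51.79, 20.546, 0.682, 0, -70.136, -16.507], TCP at [0.25, -0.627, 0.227] pointing down, gripper open.
Joint ranges: [-176.03, 176.03], [-82.01, 121.73], [-58.28, 71.71], [-173.87, 95.51], [-174.79, -0.11], [-173.66, 173.66]. Speed limits (degrees/s): [136.94, 136.94, 172.46, 180, 180, 180].

## Interface

Orientations are given as [roll, pitch, yaw] about the fixed x, y, z axes, in that order (R = Rz(yaw) Ry(pitch) Rx(roll)).
In Python, from plant import ctrl gives the robot as it stands. The module is installed in compiled form; this text tells all that it offers.
- The arm moves only by the tool send_rows, never from a script. Its argument "plan" is a list that holds one entry, the list of rows, each a list of 6 numbers: the shift along the tool's x, y, z in fractions of the full range, 1 being 60 cm, then the turn, a rotation vector about the tool's x, y, z in shares of 360 degrees (1.0 is 360 degrees). A call has 1 to 8 rows; each row is the pose to reach, as a shift and turn from the pose commanded when the call began, along the tool's axes at that moment; what a row does not reach only later rows make up. A row lasts 1/12 s, in which the tool goes at most 41.7 mm and 7.16 degrees, less where a joint would pass 70% of its speed; a pose out of reach is approached as far as the arm can. No shift or turn number may pass 1 either way. A call with a gripper value outside its range is refused whole. "fingers" is the opening, from 0 (shut) to 1 (fully open), set as the call begins (left out, the last holds). The fingers move at their own pace and stop on an object; the grip force is fixed at half the most. Time passes only in rows, so rows that repeat a pose let the fingers close. It gives the time, the measured TCP pose, the force, the opening and the grip force at its end, in the units of the state.
- ctrl.get_obs(): the state, without advancing time (a new reading comes with each control period).
- ctrl.snapshot(name): name is "scene" or "top" or "wrist"; returns a dict with "img" (400x640x3 uint8, red, green, blue), "K" (3x3 intrinsics, pixels), "k1" (the pictures are not rectified: a ray, as slopes to the right and down, at radius r is drawn at 1 + k1 r^2 times it, then the intrinsics apply), "pose" (4x4, takes a point from camera to world coordinates). Camera axes: x right, y down, z forward; pixel columns grow to the right and rows downward; lengths in m; the calibration is good to about 2 mm. A picture is of the moment at which its call begins. There is no depth.
- ctrl.close_job(): hands the job in; it is judged then, once.
The state is a dict: "clock": time; "joint_pos": joint angles; "qvel": joint speeds; "tau": joint torques, N m; "tool_pos": TCP position; "orientation": TCP orientation; "force": force on the tool from outside, world axes, zero at the start; "moment": the same for the moment, N m; "opening": finger opening in m; "gripper_force": force on a finger pad.
Only numpy, scipy, OpenCV 4.12 (cv2) and the standard library are available. Lean on these libraries where they do the work, as an engineer would, in place of code of your own. Each camera call takes 0.05 s, during which the arm holds its last target. There are 200 camera calls.

## Task

Take the roll of freezer labels out of its slanted rest and put it on the upright spindle of the roll holder, standing flat on the wooden base. Then swing the keeper bar shut over the roll and push it home past its sprung catch, feeling for the click, so that it stays shut by itself when let go; do not ram it against the stop. Leave the peach, tomato, onion and salt shaker where they are.

Things in the scene. Friction and masses are not known exactly. Their poses are not given: they have to be found in the camera images.
- roll: White paper label roll on a brown card core, rigid, loose, about 0.15 kg: 58 mm outside diameter, 110 mm long, bore 32 mm right through. Origin at the centre of its lower end face, z along its axis towards the upper end. It starts in the slanted rest with its axis leaning 25 degrees from vertical.
- rest: Fixed wooden rest, foot 150 x 100 mm; origin under the foot, z up. Its trough leans 25 degrees: the roll's upper end leans to the rest's -x (roughly to the robot); y is level, across the roll. Trough floor on the roll's lower side, a wall on each y side (31 to 39 mm from the roll's axis), all only up to 55 mm along the roll; the upper 55 mm stand free. The roll leaves along its axis.
- holder: Fixed roll holder: wooden base 130 (x) by 250 (y) mm, 15 mm thick. Origin on the worktop under the spindle, z up. The hinge post of the keeper bar stands 80 mm from the spindle on the -y side, the catch about 80 mm on the +y side.
- spindle_foot (a point): Where the spindle's axis meets the base's upper face (15 mm above the worktop), where the roll's lower end must stand. The upright steel spindle is 20 mm in diameter and 90 mm high, its last 12 mm tapered. The roll goes over it.
- bar (a joint): Angle of the keeper bar about its upright hinge (rad): 0 along the holder's +y, straight over the spindle; grows as it opens, its free end swinging to the holder's -x (robot's side). Range -0.12 to 1.95. A light spring (under 0.25 N m) swings it open beyond 0.5 unless latched. The catch is clamped by hand, so the latched angle varies between -0.06 and 0.06.
- bar_hinge (a point): Point on the bar's hinge axis at the height of the bar's centre line (137 mm over the worktop).
- bar_pin (a point): Point on the axis of the red upright finger pin on the bar, 30 mm above the bar's centre line, 120 mm from the hinge axis. The pin is 14 mm in diameter and stands 48 mm above the bar's centre line; the bar is 12 mm wide, 10 mm high and 160 mm long to its nose. The bar passes 7 mm over the top of a seated roll. Pinch the pin from above or push it.
- catch: Grey catch at the shut bar's end: foot 80 x 52 mm (origin below the bar's nose at angle 0); on it, clamped up to 8 mm off along the holder's x, a post 150 mm high with brass plunger and stop. In the last 0.1 rad the nose rides over the sprung plunger (6 to 18 N at the red pin), clicks in and meets a hard stop within 0.05 rad after the peak. Over 45 N of bar on catch is ramming.
- peach_a: Peach, 72 mm, bystander. Origin at its underside.
- veg_tomato_1: Tomato, 66 mm, bystander. Origin at its underside.
- veg_onion_2: Onion, 75 mm, bystander. Origin at its underside.
- salt_shaker: Glass salt shaker, 44 mm wide, 90 mm tall, bystander. Origin at its underside.
Things that resemble listed ones, but are neither listed nor needed, are in the scene too. Leave any green or purple look-alike of the roll alone.

How it is judged (in metres and radians):
On the way, in this order (a step that is already met when the one before it is completed fails the run):
1. the roll stands flat on the holder's base over the spindle, the keeper bar still open (horizontal distance between roll and spindle_foot below 0.01 m and z of roll in the frame of holder below 0.02 m and angle between roll's own z axis and vertical below 0.08 rad and value of joint bar above 0.6 rad), for 0.2 s.
2. the keeper bar is shut over the roll (horizontal distance between roll and spindle_foot below 0.01 m and z of roll in the frame of holder below 0.02 m and angle between roll's own z axis and vertical below 0.08 rad and value of joint bar below 0.09 rad), for 0.2 s.
At the end, for the whole second after the job is handed in: The roll stands upright (within 0.08 rad) over the spindle, its axis within 10 mm of the spindle's and its lower end within 5 mm of the base, at rest; the keeper bar is latched: it stays below 0.09 rad, at rest, with the robot off it (all of step 2 and velocity of joint bar between -0.05 and 0.05 rad/s and linear speed of roll below 0.02 m/s); the robot touches nothing.
It fails at once if the peach, tomato, onion or salt shaker is shoved over 40 mm away, or the shaker knocked over (distance of any of peach_a, veg_tomato_1, veg_onion_2, salt_shaker from where it was at the start of the episode above 0.04 m or angle between salt_shaker's own z axis and vertical above 0.6 rad).
It fails at once if the bar is rammed: pressed on its catch and stop with more than 45 N (contact force between bar and catch above 45 N).
It also fails if it takes over 69 s, if anything falls off the work surface, if the arm or the gripper's body presses on something with over 40 N, if the wrist force passes 120 N, or if a joint passes its speed limit or range.

## Working session

There is one attempt and no reset: what is moved stays moved. The work goes in short steps, Python scripts to look and compute and a tool call to move; the robot and the scene stay as the last step left them, time stands still between calls to the robot, and variables do not carry over. Pictures are saved under pics/ and viewed, at most 10 in all, crops included, and the job is handed in when it is done.

Besides the shell and the picture viewer there is one more tool, called after "Call:" in YAML: its name, and indented under it one key for each argument. send_rows: Moves the arm, as the interface text tells. Its arguments: {"type":"object","properties":{"plan":{"type":"array","items":{"type":"array","items":{"type":"array","items":{"type":"number"}}}},"fingers":{"type":"number"}},"required":["plan"]}

```bash
mkdir -p pics; ls; cat > h.py <<'E'
import numpy as np, cv2, pickle
from scipy.spatial.transform import Rotation as Ro
from plant import ctrl
def snap(name,fn):
    s=ctrl.snapshot(name); pickle.dump(s,open(f'pics/{fn}.pkl','wb')); cv2.imwrite(f'pics/{fn}.png',s['img'][:,:,::-1]); return s
def load(fn): return pickle.load(open(f'pics/{fn}.pkl','rb'))
def crop(fn,x0,y0,x1,y1,k): 
    im=cv2.imread(f'pics/{fn}.png')[y0:y1,x0:x1]; return cv2.resize(im,None,fx=k,fy=k,interpolation=cv2.INTER_CUBIC)
def ray(s,uv):
    K=s['K'];d=np.array([(uv[0]-K[0,2])/K[0,0],(uv[1]-K[1,2])/K[1,1]]);p=d.copy()
    for _ in range(30): p=d/(1+s['k1']*(p@p))
    T=s['pose'];v=T[:3,:3]@np.array([*p,1]);return T[:3,3],v/np.linalg.norm(v)
def atz(s,uv,z): o,v=ray(s,uv);return o+v*(z-o[2])/v[2]
def tri(*a):
    A=0;b=0;L=[ray(s,uv) for s,uv in a]
    for o,v in L: P=np.eye(3)-np.outer(v,v);A=A+P;b=b+P@o
    x=np.linalg.solve(A,b);return x,[np.linalg.norm(np.cross(v,x-o)) for o,v in L]
def proj(s,X):
    T=s['pose'];c=T[:3,:3].T@(np.array(X)-T[:3,3]);p=c[:2]/c[2];p=p*(1+s['k1']*(p@p));K=s['K'];return np.array([K[0,0]*p[0]+K[0,2],K[1,1]*p[1]+K[1,2]])
def obs():
    o=ctrl.get_obs();return o
E
python3 - <<'E'
from h import *
a=snap('scene','scene0');b=snap('top','top0')
cv2.imwrite('pics/a.png',np.vstack([a['img'],b['img']])[:,:,::-1][:, :])
im=np.vstack([a['img'],b['img']])[:,:,::-1]
for s in (a,b): print(s['K'],s['k1'],s['pose'].round(3))
print(obs())
E
```

```text
pics
[[369.25571956   0.         323.58393445]
 [  0.         369.25571956 195.50004203]
 [  0.           0.           1.        ]] -0.0032523329601788177 [[-0.887 -0.254  0.386  0.109]
 [-0.462  0.476 -0.748  0.88 ]
 [ 0.007 -0.842 -0.54   0.733]
 [ 0.     0.     0.     1.   ]]
[[376.85416701   0.         319.24674249]
 [  0.         376.85416701 199.96448946]
 [  0.           0.           1.        ]] 0.01677301203139594 [[ 0.27  -0.932  0.242  0.349]
 [-0.963 -0.26   0.073 -0.067]
 [-0.005 -0.252 -0.968  1.088]
 [ 0.     0.     0.     1.   ]]
{'clock': 0.1, 'joint_pos': array([-5.17889337e+01,  2.05870084e+01,  6.38669346e-01, -1.79100966e-02,
       -7.01371915e+01, -1.65064031e+01]), 'qvel': array([-0.01248656, -0.06085685,  0.10599535,  0.10312907, -0.09549053,
        0.03588722]), 'tau': array([-1.61977496e-03, -5.84163773e+01,  2.93752098e+01,  7.01556042e+00,
        1.02057066e-02, -5.85200632e-05]), 'tool_pos': array([ 0.24943034, -0.62673872,  0.2257168 ]), 'orientation': array([ 1.79913210e+02, -8.15972091e-03, -1.58301428e+02]), 'force': array([-0.35479513, -0.22417303,  0.10599942]), 'moment': array([0.00605174, 0.01869358, 0.02431815]), 'gripper_force': 0.0, 'opening': 0.08734506441802523}
```

View pics/scene0.png

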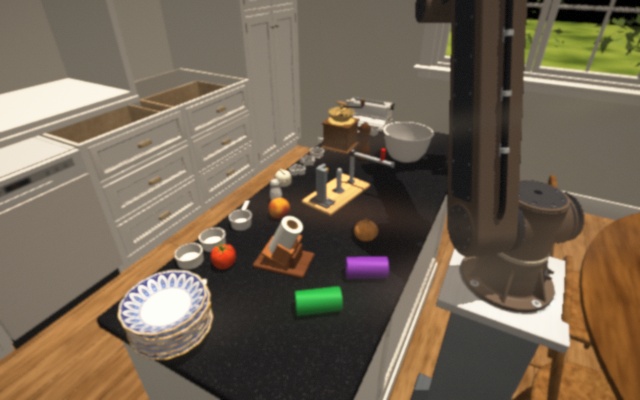

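View pics/top0.png

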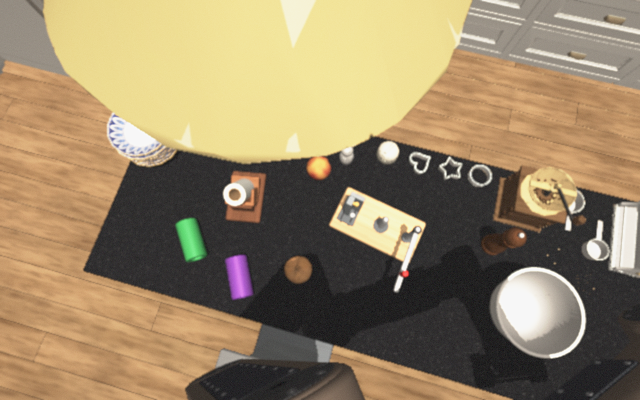

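The scene view shows the roll in its rest near (288,240) and the holder near (338,190), with the open bar running to (395,162). In the top view the roll's bore is at (237,193), the spindle at (381,224), the hinge near (416,231) and the red pin at (405,273). I'll enlarge both.

```bash
python3 - <<'E'
from h import *
a=crop('top0',215,160,435,300,3.6); cv2.imwrite('pics/c1.png',a)
b=crop('scene0',245,140,405,280,4.2); cv2.imwrite('pics/c2.png',b); print(a.shape,b.shape)
E
```

```text
(504, 792, 3) (588, 672, 3)
```

View pics/c1.png

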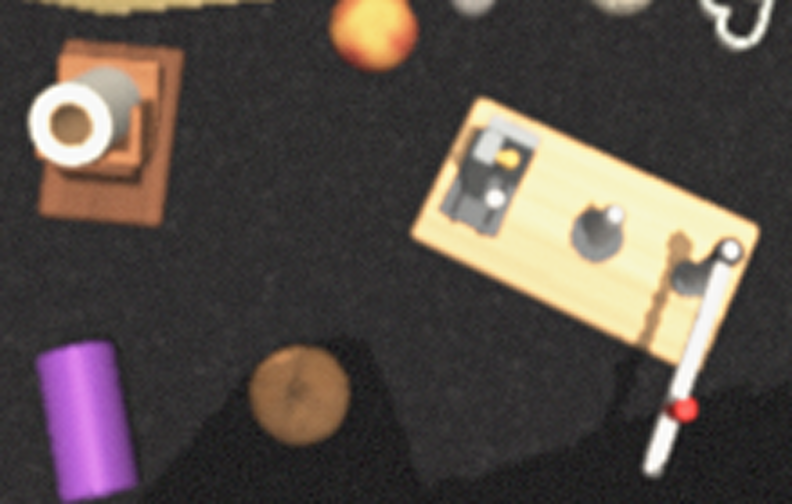

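View pics/c2.png

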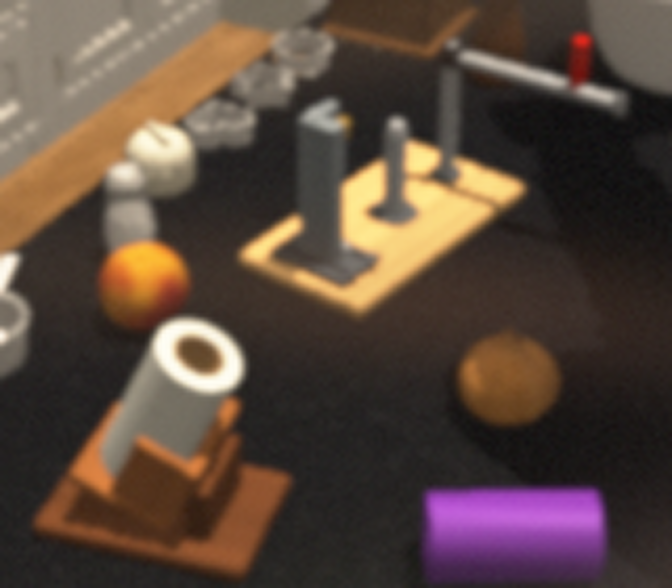

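Top crop: the roll's upper end is centred at (70,124), spindle tip (615,214), hinge top (730,250), pin (685,410). Scene crop: the same points are at (199,355), (397,122), (452,48) and (580,40). Now I'll triangulate.

```bash
cat >> h.py <<'E'
def C1(x,y): return (215+(x+.5)/3.6-.5,160+(y+.5)/3.6-.5)
def C2(x,y): return (245+(x+.5)/4.2-.5,140+(y+.5)/4.2-.5)
E
python3 - <<'E'
from h import *
np.set_printoptions(precision=4,suppress=True)
t=load('top0');s=load('scene0')
P={}
for n,a,b in [('rolltop',(70,124),(199,355)),('spindletip',(615,214),(397,122)),('hinge',(730,250),(452,48)),('pintop',(686,408),(580,40)),('nose',(653,472),(624,100)),('catchtop-plunger',(508,158),(345,123))]:
    P[n],e=tri((t,C1(*a)),(s,C2(*b)));print(n,P[n],np.round(e,4))
B=[atz(t,C1(*c),.015) for c in [(480,97),(758,230),(690,368),(412,236)]]
B2=[atz(s,C2(*c),.015) for c in [(240,255),(410,140),(525,187),(360,313)]]
print('base',np.array(B)[:,:2],'\n',np.array(B2)[:,:2])
for Q in (np.array(B),np.array(B2)):
    print('centre',Q.mean(0), 'len',np.linalg.norm(Q[1]-Q[0]),np.linalg.norm(Q[2]-Q[1]),'ydir',np.degrees(np.arctan2(*(Q[0]+Q[3]-Q[1]-Q[2])[1::-1])))
F=np.array([atz(t,C1(*c),.012) for c in [(65,40),(183,50),(160,226),(40,214)]])
F2=np.array([atz(s,C2(*c),.012) for c in [(35,525),(245,575),(290,480)]])
print('foot',F[:,:2],np.linalg.norm(F[1]-F[0]),np.linalg.norm(F[2]-F[1]),'xdir',np.degrees(np.arctan2(*(F[0]+F[1]-F[2]-F[3])[1::-1])))
print(F2[:,:2])
d=F[0]+F[1]-F[2]-F[3];print('rest centre',F.mean(0))
for n in('peach',): pass
h=P['hinge'];p=P['pintop'];print('hinge-pin',np.linalg.norm((p-h)[:2]),np.degrees(np.arctan2(*(p-h)[1::-1])),'spindle-hinge',np.linalg.norm((P['spindletip']-h)[:2]),np.degrees(np.arctan2(*(P['spindletip']-h)[1::-1])))
E
```

```text
rolltop [0.5418 0.223  0.14  ] [0. 0.]
spindletip [ 0.5925 -0.1766  0.1025] [0.0002 0.0002]
hinge [ 0.5791 -0.2562  0.1411] [0.0002 0.0002]
pintop [ 0.4594 -0.2417  0.1818] [0.0007 0.0007]
nose [ 0.4162 -0.2377  0.1391] [0.0001 0.0001]
catchtop-plunger [ 0.6002 -0.0896  0.1419] [0.0017 0.0017]
base [[ 0.6799 -0.0571]
 [ 0.6319 -0.2996]
 [ 0.5099 -0.2706]
 [ 0.5525 -0.0338]] 
 [[ 0.6756 -0.0502]
 [ 0.6337 -0.297 ]
 [ 0.5053 -0.2673]
 [ 0.5492 -0.0228]]
centre [ 0.5935 -0.1653  0.015 ] len 0.24723198271155386 0.1253978391297639 ydir 79.28997834041725
centre [ 0.5909 -0.1593  0.015 ] len 0.250343282144714 0.1317345661666098 ydir 80.09544392760583
foot [[0.6358 0.2898]
 [0.6539 0.1921]
 [0.5064 0.1644]
 [0.4897 0.261 ]] 0.09941996790215742 0.15012821868486387 xdir 10.884947455334801
[[0.6332 0.2917]
 [0.4867 0.266 ]
 [0.5049 0.1732]]
rest centre [0.5715 0.2268 0.012 ]
hinge-pin 0.12054343358561584 173.0872306447973 spindle-hinge 0.08072279746382333 80.44292012125456
```

```bash
cat >> h.py <<'E'
np.set_printoptions(precision=4,suppress=True)
def rel(p,R,p0=None,R0=None):
    o=obs();p0=o['tool_pos'] if p0 is None else np.array(p0);R0=Ro.from_euler('xyz',o['orientation'],degrees=True) if R0 is None else R0
    d=R0.inv().apply(np.array(p)-p0)*100;r=(R0.inv()*R).as_rotvec(degrees=True)
    print(np.round(d,2),np.round(r,2),'rows',round(max(np.linalg.norm(d)/4.17,np.linalg.norm(r)/7.16),1))
def down(yaw): return Ro.from_euler('xyz',[180,0,yaw],degrees=True)
th=np.radians(11)
AX=np.array([-np.sin(np.radians(25))*np.cos(th),-np.sin(np.radians(25))*np.sin(th),np.cos(np.radians(25))])
TOP=np.array([.5418,.223,.140]); z=-AX; y=np.array([-np.sin(th),np.cos(th),0])
RG=Ro.from_matrix(np.c_[np.cross(y,z),y,z])
SP=np.array([.5925,-.1766,.015]); HY=80.3
E
python3 - <<'E'
from h import *
print(RG.as_euler('xyz',degrees=True),TOP+.05*AX,TOP-.049*AX)
w1=[.45,-.40,.38];w2=[.50,-.1,.38]
rel(w1,down(-165));rel(w2,down(-169),w1,down(-165));rel(TOP+.1*AX,RG,w2,down(-169));
rel(TOP+.1*AX,RG)
E
```

```text
[-180.   25. -169.] [0.5211 0.219  0.1853] [0.5621 0.227  0.0956]
[-27.02  13.68 -15.41] [ 0.09 -0.01  6.7 ] rows 8.1
[-12.59  27.68   0.  ] [ 0. -0.  4.] rows 7.3
[-6.04 30.91 14.94] [  0. -25.   0.] rows 8.4
[-54.43  68.93  -0.39] [  2.42 -24.94  10.51] rows 21.1
```

Units first: shifts go in shares of 60 cm and turns go in shares of 360 degrees. So -27 cm / 60 = -0.45, -15.4 cm / 60 = -0.2567, 6.7 degrees / 360 = 0.0186.

Call:
send_rows:
  plan:
    - [[-0.45,0.2283,-0.2567,0,0,0.0186],[-0.45,0.2283,-0.2567,0,0,0.0186],[-0.45,0.2283,-0.2567,0,0,0.0186],[-0.45,0.2283,-0.2567,0,0,0.0186],[-0.45,0.2283,-0.2567,0,0,0.0186],[-0.45,0.2283,-0.2567,0,0,0.0186],[-0.45,0.2283,-0.2567,0,0,0.0186],[-0.45,0.2283,-0.2567,0,0,0.0186]]
  fingers: 1

```text
clock: 0.77
tool_pos: [0.4467, -0.4025, 0.3784]
orientation: [180.0, -0.0, -165.0]
force: [1.4, -0.3, -0.7]
opening: 0.088
gripper_force: 0.0
```

In the tool's units: 27.7 cm / 60 = 0.4617, -12.6 cm / 60 = -0.21, 4 degrees / 360 = 0.0111.

Call:
send_rows:
  plan:
    - [[-0.21,0.4617,0,0,0,0.0111],[-0.21,0.4617,0,0,0,0.0111],[-0.21,0.4617,0,0,0,0.0111],[-0.21,0.4617,0,0,0,0.0111],[-0.21,0.4617,0,0,0,0.0111],[-0.21,0.4617,0,0,0,0.0111],[-0.21,0.4617,0,0,0,0.0111],[-0.21,0.4617,0,0,0,0.0111]]

```text
clock: 1.43
tool_pos: [0.4962, -0.0999, 0.3775]
orientation: [179.9, 0.0, -168.8]
force: [1.3, -1.0, 1.4]
opening: 0.0874
gripper_force: 0.0
```

In the tool's units: 30.9 cm / 60 = 0.515, 14.9 cm / 60 = 0.2483, -25 degrees / 360 = -0.0694.

Call:
send_rows:
  plan:
    - [[-0.1,0.515,0.2483,0,-0.0694,0],[-0.1,0.515,0.2483,0,-0.0694,0],[-0.1,0.515,0.2483,0,-0.0694,0],[-0.1,0.515,0.2483,0,-0.0694,0],[-0.1,0.515,0.2483,0,-0.0694,0],[-0.1,0.515,0.2483,0,-0.0694,0],[-0.1,0.515,0.2483,0,-0.0694,0],[-0.1,0.515,0.2483,0,-0.0694,0]]

```text
clock: 2.1
tool_pos: [0.4948, 0.1944, 0.237]
orientation: [179.9, 25.1, -168.9]
force: [2.3, 0.0, 0.7]
opening: 0.0876
gripper_force: 0.0
```

```bash
python3 - <<'E'
from h import *
o=obs();print(o['clock'],o['tool_pos'],o['orientation'],o['joint_pos'],o['qvel'])
rel(TOP+.1*AX,RG)
s=snap('wrist','w1');print(s['pose'],proj(s,TOP))
s=snap('scene','s1')
E
```

```text
2.1 [0.4948 0.1944 0.237 ] [ 179.9082   25.0654 -168.9451] [  52.4871   -8.2073  -46.399    28.4642  -35.8515 -152.3477] [ 38.0272  33.9043 -16.8094  44.1976  31.2854 -82.8444]
[-0.58  1.91  0.98] [0.12 0.07 0.05] rows 0.5
[[-0.1939  0.7179  0.6686  0.3546]
 [ 0.981   0.141   0.1331  0.166 ]
 [ 0.0013  0.6818 -0.7316  0.3441]
 [ 0.      0.      0.      1.    ]] [347.4787 207.7644]
```

View pics/w1.png

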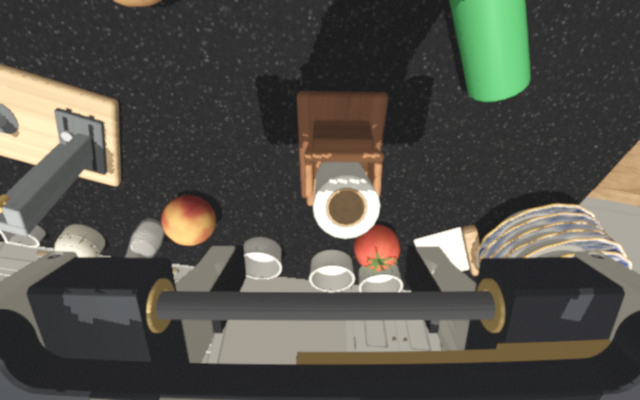

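The wrist view shows the roll's bore at (347,207). The prediction was (347.5,207.8), so the measured top centre holds. I go down along the axis.

In the tool's units: 6 cm / 60 = 0.1, 4 cm / 60 = 0.0667.

Call:
send_rows:
  plan:
    - [[-0.005,0.0167,0.0333,0,0,0],[-0.01,0.0317,0.0667,0,0,0],[-0.01,0.0317,0.1,0,0,0],[-0.01,0.0317,0.1,0,0,0],[-0.01,0.0317,0.1,0,0,0]]

```text
clock: 2.62
tool_pos: [0.5223, 0.2154, 0.1843]
orientation: [-179.8, 24.9, -169.0]
force: [-0.5, 0.2, 0.9]
opening: 0.0879
gripper_force: 0.0
```

```bash
python3 - <<'E'
from h import *
o=obs();print(o['tool_pos'],o['orientation'],o['joint_pos'],o['qvel'])
rel(TOP+.0*AX,RG)
rel(TOP-.049*AX,RG)
E
```

```text
[0.5223 0.2154 0.1843] [-179.8485   24.8569 -169.006 ] [  48.9527   -1.0559  -49.778    36.6165  -25.9115 -159.0755] [ 0.6121 -2.0311  1.3526 -0.6653 -1.0098  0.4848]
[-0.    0.39  4.89] [-0.15 -0.14 -0.01] rows 1.2
[-0.02  0.4   9.79] [-0.15 -0.14 -0.01] rows 2.3
```

In the tool's units: 9.8 cm / 60 = 0.1633, 9 cm / 60 = 0.15.

Call:
send_rows:
  plan:
    - [[0,0.0067,0.025,0,0,0],[0,0.0067,0.0583,0,0,0],[0,0.0067,0.0917,0,0,0],[0,0.0067,0.125,0,0,0],[0,0.0067,0.15,0,0,0],[0,0.0067,0.1633,0,0,0],[0,0.0067,0.1633,0,0,0]]

```text
clock: 3.2
tool_pos: [0.5669, 0.2269, 0.1109]
orientation: [179.9, 23.6, -168.9]
force: [-0.2, -1.4, 0.5]
opening: 0.0878
gripper_force: 0.0
```

Call:
send_rows:
  plan:
    - [[0,0,0,0,0,0],[0,0,0,0,0,0],[0,0,0,0,0,0],[0,0,0,0,0,0],[0,0,0,0,0,0],[0,0,0,0,0,0],[0,0,0,0,0,0],[0,0,0,0,0,0]]
  fingers: 0

```text
clock: 3.87
tool_pos: [0.5658, 0.2276, 0.1106]
orientation: [179.8, 23.5, -168.8]
force: [-4.3, -0.9, 5.1]
opening: 0.0575
gripper_force: 28.3
```

```bash
python3 - <<'E'
from h import *
o=obs();print(o['tool_pos'],o['orientation'],o['joint_pos'],o['force'],o['gripper_force'],o['opening'])
rel(TOP-.049*AX,RG)
E
```

```text
[0.5658 0.2276 0.1106] [ 179.8311   23.5345 -168.8007] [  37.2408    8.8042  -53.9427   59.9848  -11.5014 -173.5982] [-4.3321 -0.8656  5.1467] 28.26471387874335 0.05750266780951642
[0.94 0.01 1.23] [ 0.25 -1.47  0.18] rows 0.4
```

The joint 6 limit stopped the descent 12 mm short, but the grip is good: opening 57.5 mm, 28 N. Next I draw the roll out along its axis.

```bash
python3 - <<'E'
from h import *
o=obs();R=Ro.from_euler('xyz',o['orientation'],degrees=True);p=o['tool_pos']
rel(p+.10*AX,R)
print((p+.1*AX))
E
```

```text
[  0.26   0.04 -10.  ] [0. 0. 0.] rows 2.4
[0.5243 0.2195 0.2013]
```

In the tool's units: -12 cm / 60 = -0.2, -11 cm / 60 = -0.1833.

Call:
send_rows:
  plan:
    - [[0,0,-0.0167,0,0,0],[0.0017,0,-0.05,0,0,0],[0.0033,0,-0.0833,0,0,0],[0.0033,0,-0.1167,0,0,0],[0.005,0,-0.15,0,0,0],[0.005,0,-0.1833,0,0,0],[0.005,0,-0.2,0,0,0],[0.005,0,-0.2,0,0,0]]

```text
clock: 4.53
tool_pos: [0.5162, 0.2181, 0.2214]
orientation: [179.7, 23.7, -168.8]
force: [0.2, 1.2, -1.9]
opening: 0.0578
gripper_force: 28.5
```

```bash
python3 - <<'E'
from h import *
o=obs();print(o['tool_pos'],o['orientation'],o['joint_pos'],o['force'],o['gripper_force'],o['opening'])
w1=np.array([.53,.12,.33]);rel(w1,down(-145)); w2=[.56,-.04,.33];w3=[.5925,-.1766,.30];rel(w2,down(-120),w1,down(-145));rel(w3,down(-100),w2,down(-120))
E
```

```text
[0.5162 0.2181 0.2214] [ 179.6967   23.6541 -168.8245] [  51.4178   -3.3822  -43.4206   26.9394  -34.2762 -150.5137] [ 0.226   1.1899 -1.9473] 28.48852534778416 0.05781132033700628
[ -3.86  -9.84 -10.22] [ -4.62  23.37 -23.42] rows 4.7
[  6.72 -14.83  -0.  ] [  0.   0. -25.] rows 3.9
[10.2  -9.64  3.  ] [  0.   0. -20.] rows 3.4
```

In the tool's units: -10.2 cm / 60 = -0.17, -3.9 cm / 60 = -0.065, -23.4 degrees / 360 = -0.065.

Call:
send_rows:
  plan:
    - [[-0.065,-0.1633,-0.17,-0.0128,0.065,-0.065],[-0.065,-0.1633,-0.17,-0.0128,0.065,-0.065],[-0.065,-0.1633,-0.17,-0.0128,0.065,-0.065],[-0.065,-0.1633,-0.17,-0.0128,0.065,-0.065],[-0.065,-0.1633,-0.17,-0.0128,0.065,-0.065],[-0.065,-0.1633,-0.17,-0.0128,0.065,-0.065],[-0.065,-0.1633,-0.17,-0.0128,0.065,-0.065]]

```text
clock: 5.12
tool_pos: [0.5328, 0.1191, 0.3285]
orientation: [180.0, -0.4, -144.9]
force: [0.8, 1.7, -1.9]
opening: 0.0576
gripper_force: 28.6
```

In the tool's units: -14.8 cm / 60 = -0.2467, -7.4 cm / 60 = -0.1233, -25 degrees / 360 = -0.0694.

Call:
send_rows:
  plan:
    - [[0.055,-0.1233,0,0,0,-0.0333],[0.1117,-0.2467,0,0,0,-0.0694],[0.1117,-0.2467,0,0,0,-0.0694],[0.1117,-0.2467,0,0,0,-0.0694],[0.1117,-0.2467,0,0,0,-0.0694],[0.1117,-0.2467,0,0,0,-0.0694]]

```text
clock: 5.62
tool_pos: [0.5605, -0.043, 0.3263]
orientation: [179.9, -0.4, -120.3]
force: [0.8, 1.0, -1.7]
opening: 0.0574
gripper_force: 28.6
```

In the tool's units: 10.2 cm / 60 = 0.17, -9.6 cm / 60 = -0.16, -20 degrees / 360 = -0.0556.

Call:
send_rows:
  plan:
    - [[0.17,-0.16,0.05,0,0,-0.0556],[0.17,-0.16,0.05,0,0,-0.0556],[0.17,-0.16,0.05,0,0,-0.0556],[0.17,-0.16,0.05,0,0,-0.0556],[0.17,-0.16,0.05,0,0,-0.0556],[0.17,-0.16,0.05,0,0,-0.0556]]

```text
clock: 6.12
tool_pos: [0.592, -0.1773, 0.2963]
orientation: [179.7, -0.3, -100.3]
force: [-0.1, -0.9, -2.0]
opening: 0.058
gripper_force: 28.6
```

```bash
python3 - <<'E'
from h import *
o=obs();print(o['tool_pos'],o['orientation'],o['joint_pos'],o['gripper_force'],o['opening'],o['qvel'])
rel([*SP[:2],.30],down(-100))
a=snap('scene','s2');b=snap('top','t2');c=snap('wrist','w2')
A=crop('s2',285,90,425,230,2.8);B=crop('t2',320,150,460,290,2.8)
cv2.imwrite('pics/c3.png',np.hstack([A,B]))
E
```

```text
[ 0.592  -0.1773  0.2963] [ 179.6902   -0.2541 -100.2835] [  1.5327  13.3554  -0.4226   0.1905 -76.5773 -11.8617] 28.591589801944792 0.057963397367630294 [ 2.0566 -1.8166  0.0881 -0.0687 -0.442  -0.5427]
[-0.07 -0.04 -0.37] [ 0.31 -0.25 -0.28] rows 0.1
```

View pics/c3.png

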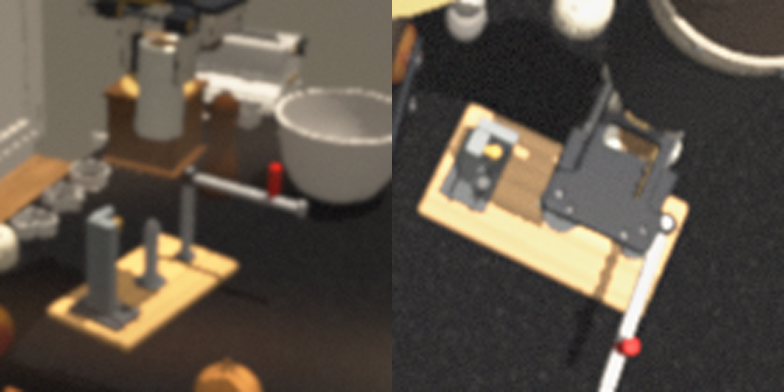

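The scene crop (left) shows the roll hanging nearly upright above the spindle, lower end near (160,132). The grasp was off-axis along tool x, so I work out the roll's place in the gripper and check it against this picture.

```bash
python3 - <<'E'
from h import *
pg=np.array([.5658,.2276,.1106]);Rg=Ro.from_euler('xyz',[179.83,23.53,-168.80],degrees=True)
top=Rg.inv().apply(TOP-pg);bot=Rg.inv().apply(TOP-.11*AX-pg);print('in tool: top',top,'bot',bot)
o=obs();R=Ro.from_euler('xyz',o['orientation'],degrees=True);p=o['tool_pos']
wt=p+R.apply(top);wb=p+R.apply(bot);print('world',wt,wb)
s=load('s2');k=2.8
for n,w in(('top',wt),('bot',wb),('bot-if-centred',p+R.apply([0,0,bot[2]]))): q=proj(s,w);print(n,(q-[285,90]+.5)*k-.5)
for z in (.105,.222): 
  q=proj(s,[*SP[:2],z]);print('sp',z,(q-[285,90]+.5)*k-.5)
im=crop('s2',310,90,370,150,10);cv2.imwrite('pics/c4.png',im)
E
```

```text
in tool: top [ 0.0107  0.0003 -0.0367] bot [ 0.0078 -0.0002  0.0733]
world [ 0.5903 -0.1857  0.3352] [ 0.591  -0.1834  0.2252]
top [163.6603  41.4059]
bot [159.1851 130.1247]
bot-if-centred [155.5938 132.2497]
sp 0.105 [152.7361 219.4943]
sp 0.222 [155.5753 134.3519]
```

View pics/c4.png

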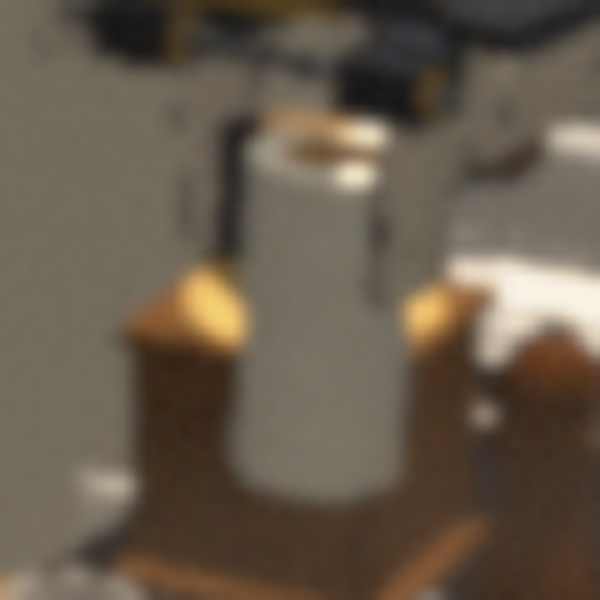

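The roll matches the prediction: lower end centred at about (320,468), left edge of the top at x=245, right side hidden by a finger. I'll correct for the offset and the 1.5° tilt, then lower.

```bash
cat >> h.py <<'E'
RT=np.array([.0107,.0003,-.0367]);RB=np.array([.0078,-.0002,.0733])
def place(z,yaw=-100):
    R=down(yaw);u=R.apply(RT-RB);u/=np.linalg.norm(u)
    R=Ro.from_rotvec(np.cross(u,[0,0,1]))*R
    return np.array([*SP[:2],z])-R.apply(RB),R
E
python3 - <<'E'
from h import *
for z in (.13,.10,.016): p,R=place(z);print(p,R.as_euler('xyz',degrees=True));rel(p,R)
E
```

```text
[ 0.5943 -0.167   0.2031] [179.7396  -1.51   -99.9966]
[-0.89 -0.07  9.53] [-0.13  1.29 -0.07] rows 2.3
[ 0.5943 -0.167   0.1731] [179.7396  -1.51   -99.9966]
[-0.9  -0.08 12.53] [-0.13  1.29 -0.07] rows 3.0
[ 0.5943 -0.167   0.0891] [179.7396  -1.51   -99.9966]
[-0.94 -0.1  20.93] [-0.13  1.29 -0.07] rows 5.0
```

In the tool's units: 9.5 cm / 60 = 0.1583, 8 cm / 60 = 0.1333, 1.3 degrees / 360 = 0.0036.

Call:
send_rows:
  plan:
    - [[-0.015,-0.0017,0.05,0,0.0036,0],[-0.015,-0.0017,0.1,0,0.0036,0],[-0.015,-0.0017,0.1333,0,0.0036,0],[-0.015,-0.0017,0.1583,0,0.0036,0],[-0.015,-0.0017,0.1583,0,0.0036,0],[-0.015,-0.0017,0.1583,0,0.0036,0]]

```text
clock: 6.77
tool_pos: [0.5945, -0.1669, 0.2039]
orientation: [179.9, -1.5, -100.0]
force: [-0.4, 0.4, -1.4]
opening: 0.0576
gripper_force: 28.6
```

```bash
python3 - <<'E'
from h import *
p,R=place(.016);rel(p,R);o=obs();print(o['force'],o['moment'])
s=snap('scene','s3')
wb=o['tool_pos']+Ro.from_euler('xyz',o['orientation'],degrees=True).apply(RB);print(wb)
q=proj(s,wb);print((q-[300,110]+.5)*8-.5,(proj(s,[*SP[:2],.105])-[300,110]+.5)*8-.5)
cv2.imwrite('pics/c5.png',crop('s3',300,110,370,210,6))
E
```

```text
[-0.29 -0.01 11.48] [-0.12 -0.03  0.01] rows 2.8
[-0.3812  0.3782 -1.3732] [ 0.1082  0.01   -0.037 ]
[ 0.5929 -0.1765  0.1308]
[318.234  416.2446] [317.3175 468.0552]
```

View pics/c5.png

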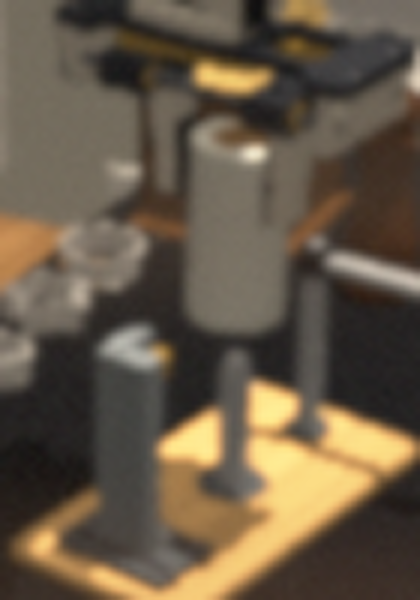

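The picture shows the lower end centred at x=237 right above the spindle tip at (237,350), as predicted. Lowering now.

In the tool's units: 5 cm / 60 = 0.0833, 4 cm / 60 = 0.0667.

Call:
send_rows:
  plan:
    - [[0,0,0.0167,0,0,0],[-0.0017,0,0.0333,0,0,0],[-0.0017,0,0.05,0,0,0],[-0.0017,0,0.0667,0,0,0],[-0.0017,0,0.0833,0,0,0],[-0.0017,0,0.0833,0,0,0]]

```text
clock: 7.32
tool_pos: [0.5928, -0.1682, 0.1507]
orientation: [179.7, -1.5, -100.1]
force: [-1.1, -0.3, -2.1]
opening: 0.0577
gripper_force: 28.6
```

```bash
python3 - <<'E'
from h import *
p,R=place(.015);rel(p,R);o=obs();print(o['tool_pos'],o['force'],o['moment'])
E
```

```text
[-0.3  -0.17  6.26] [ 0.09 -0.02 -0.1 ] rows 1.5
[ 0.5928 -0.1682  0.1507] [-1.0854 -0.2686 -2.1411] [ 0.1487  0.1665 -0.0273]
```

Over the spindle with no contact forces. Down the rest of the way, stopping just at the base.

In the tool's units: 6 cm / 60 = 0.1, 5.6 cm / 60 = 0.0933.

Call:
send_rows:
  plan:
    - [[-0.0017,-0.0017,0.0167,0,0,0],[-0.0017,-0.0017,0.0333,0,0,0],[-0.0033,-0.0017,0.05,0,0,0],[-0.0033,-0.0017,0.0667,0,0,0],[-0.005,-0.0017,0.0833,0,0,0],[-0.005,-0.0017,0.0933,0,0,0],[-0.005,-0.0017,0.1,0,0,0],[-0.005,-0.0017,0.1,0,0,0]]

```text
clock: 7.98
tool_pos: [0.595, -0.167, 0.0925]
orientation: [179.8, -1.5, -100.1]
force: [0.0, 0.2, -1.3]
opening: 0.0575
gripper_force: 28.6
```

```bash
python3 - <<'E'
from h import *
p,R=place(.015);rel(p,R);o=obs();print(o['tool_pos'],o['force'],o['moment'])
E
```

```text
[0.01 0.06 0.44] [-0.05 -0.02 -0.07] rows 0.1
[ 0.595  -0.167   0.0925] [ 0.0373  0.1592 -1.2567] [0.1455 0.072  0.0097]
```

In the tool's units: 0.4 cm / 60 = 0.0067, 0.2 cm / 60 = 0.0033.

Call:
send_rows:
  plan:
    - [[0,0,0.0033,0,0,0],[0,0,0.0067,0,0,0],[0,0,0.0067,0,0,0],[0,0,0.0067,0,0,0]]

```text
clock: 8.32
tool_pos: [0.5956, -0.1671, 0.0899]
orientation: [179.9, -1.5, -100.1]
force: [0.7, 0.2, -1.0]
opening: 0.058
gripper_force: 28.6
```

Call:
send_rows:
  plan:
    - [[0,0,0,0,0,0],[0,0,0,0,0,0],[0,0,0,0,0,0],[0,0,0,0,0,0],[0,0,0,0,0,0],[0,0,0,0,0,0]]
  fingers: 1

```text
clock: 8.82
tool_pos: [0.5955, -0.1671, 0.0897]
orientation: [179.9, -1.5, -100.1]
force: [0.3, -0.0, -0.4]
opening: 0.0867
gripper_force: 0.0
```

In the tool's units: -18 cm / 60 = -0.3, -15 cm / 60 = -0.25.

Call:
send_rows:
  plan:
    - [[0,0,-0.0167,0,0,0],[0,0,-0.05,0,0,0],[0,0,-0.1,0,0,0],[0,0,-0.15,0,0,0],[0,0,-0.2,0,0,0],[0,0,-0.25,0,0,0],[0,0,-0.3,0,0,0],[0,0,-0.3,0,0,0]]

```text
clock: 9.48
tool_pos: [0.5993, -0.1631, 0.2778]
orientation: [-179.5, -1.5, -100.0]
force: [1.4, -0.1, 1.6]
opening: 0.0876
gripper_force: 0.0
```

```bash
python3 - <<'E'
from h import *
o=obs();print(o['tool_pos'],o['orientation'],o['joint_pos'],o['force'])
s=snap('scene','s4');t=snap('top','t4')
A=crop('s4',285,120,425,230,2.8);B=crop('t4',320,170,460,280,2.8)
for X in ([*SP[:2],.125],[*SP[:2],.015]): print((proj(s,X)-[285,120]+.5)*2.8,(proj(t,X)-[320,170]+.5)*2.8+[392,0])
cv2.imwrite('pics/c6.png',np.hstack([A,B]))
E
```

```text
[ 0.5993 -0.1631  0.2778] [-179.4893   -1.5191 -100.033 ] [  3.777   13.5359  -3.1858   1.6688 -73.1516 -14.2852] [ 1.4127 -0.1362  1.5871]
[153.7021 122.0229] [580.6862 133.6541]
[151.2296 196.1329] [562.6902 155.8459]
```

View pics/c6.png

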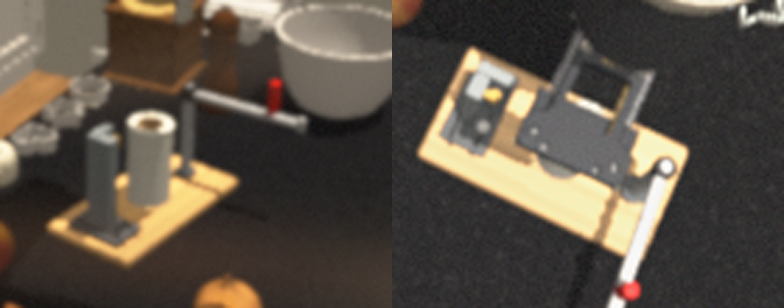

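The roll stands on the base: its top centre at (152,122) matches the predicted seat point (153.7,122). Next come the pin poses along the bar's arc. I'll cage the pin between the fingers, closing along the tangent.

```bash
cat >> h.py <<'E'
u=lambda d:np.array([np.cos(np.radians(d)),np.sin(np.radians(d)),0])
H=SP-.08*u(HY)
def pin(deg,z,r=.12): 
    p=H+r*u(HY+deg);p[2]=z;return p,down(-180+HY+deg)   # deg = bar angle
E
python3 - <<'E'
from h import *
p,R=pin(92.8,.26);print(p,R.as_euler('xyz',degrees=True));rel(p,R)
p,R=pin(92.8,.23);rel(p,R)
E
```

```text
[ 0.4599 -0.241   0.26  ] [180.    0.   -6.9]
[10.11 12.15  1.43] [  1.12  -1.21 -93.16] rows 13.0
[10.04 12.16  4.43] [  1.12  -1.21 -93.16] rows 13.0
```

In the tool's units: 12.1 cm / 60 = 0.2017, 10.1 cm / 60 = 0.1683, -93 degrees / 360 = -0.2583.

Call:
send_rows:
  plan:
    - [[0.0667,0.0833,0.01,0,0,-0.1278],[0.1,0.1167,0.0167,0,0,-0.1667],[0.1333,0.15,0.0233,0,0,-0.1944],[0.1683,0.2017,0.0233,0.0031,-0.0033,-0.2583],[0.1683,0.2017,0.0233,0.0031,-0.0033,-0.2583],[0.1683,0.2017,0.0233,0.0031,-0.0033,-0.2583],[0.1683,0.2017,0.0233,0.0031,-0.0033,-0.2583],[0.1683,0.2017,0.0233,0.0031,-0.0033,-0.2583]]
  fingers: 0.5

```text
clock: 10.25
tool_pos: [0.4588, -0.2411, 0.2578]
orientation: [179.4, -0.4, -42.5]
force: [0.7, 0.5, 0.3]
opening: 0.045
gripper_force: 0.0
```

```bash
python3 - <<'E'
from h import *
o=obs();print(o['tool_pos'],o['orientation'],o['joint_pos'],o['opening'])
p,R=pin(92.8,.26);rel(p,R)
E
```

```text
[ 0.4588 -0.2411  0.2578] [179.3534  -0.3971 -42.4572] [ -5.4103   4.3739 -16.524    0.8081 -69.1766  52.6631] 0.045008777069940054
[ 0.08 -0.08 -0.22] [  0.75  -0.18 -35.56] rows 5.0
```

In the tool's units: -0.2 cm / 60 = -0.0033, -0.1 cm / 60 = -0.0017, -35.5 degrees / 360 = -0.0986.

Call:
send_rows:
  plan:
    - [[0.0017,-0.0017,-0.0033,0.0019,-0.0006,-0.0986],[0.0017,-0.0017,-0.0033,0.0019,-0.0006,-0.0986],[0.0017,-0.0017,-0.0033,0.0019,-0.0006,-0.0986],[0.0017,-0.0017,-0.0033,0.0019,-0.0006,-0.0986],[0.0017,-0.0017,-0.0033,0.0019,-0.0006,-0.0986],[0.0017,-0.0017,-0.0033,0.0019,-0.0006,-0.0986],[0.0017,-0.0017,-0.0033,0.0019,-0.0006,-0.0986],[0.0017,-0.0017,-0.0033,0.0019,-0.0006,-0.0986]]

```text
clock: 10.92
tool_pos: [0.4609, -0.2409, 0.26]
orientation: [179.9, 0.0, -7.5]
force: [-1.1, 0.6, -0.4]
opening: 0.0438
gripper_force: 0.0
```

```bash
python3 - <<'E'
from h import *
o=obs();print(o['tool_pos'],o['orientation'])
p,R=pin(92.8,.156);rel(p,R)
w=snap('wrist','w5')
for z in (.185,.142): print(proj(w,[*pin(92.8,z)[0][:2],z]))
E
```

```text
[ 0.4609 -0.2409  0.26  ] [179.9377   0.0004  -7.5135]
[-0.1   0.02 10.4 ] [ 0.06  0.   -0.61] rows 2.5
[324.3847 216.0893]
[324.4412 199.4535]
```

View pics/w5.png

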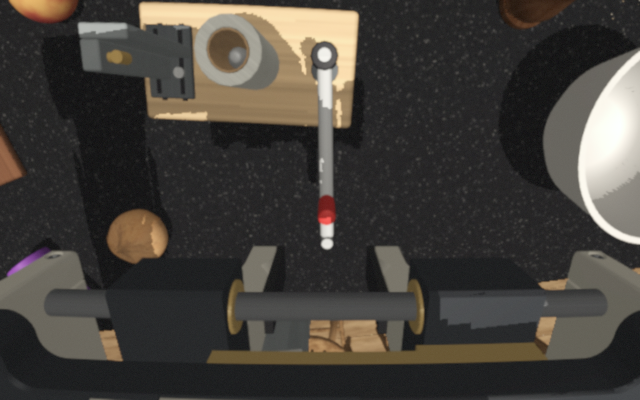

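The wrist view shows the pin top at (327,216), 2–3 px from the prediction, and the roll's bore sits over the spindle. I lower around the pin.

In the tool's units: 10.4 cm / 60 = 0.1733, 9.5 cm / 60 = 0.1583, -0.6 degrees / 360 = -0.0017.

Call:
send_rows:
  plan:
    - [[-0.0017,0,0.0417,0,0,-0.0017],[-0.0017,0,0.0833,0,0,-0.0017],[-0.0017,0,0.125,0,0,-0.0017],[-0.0017,0,0.1583,0,0,-0.0017],[-0.0017,0,0.1733,0,0,-0.0017],[-0.0017,0,0.1733,0,0,-0.0017]]

```text
clock: 11.47
tool_pos: [0.459, -0.2407, 0.1545]
orientation: [180.0, 0.2, -6.8]
force: [-1.1, 0.1, 0.4]
opening: 0.0435
gripper_force: 0.0
```

Call:
send_rows:
  plan:
    - [[0,0,0,0,0,0],[0,0,0,0,0,0],[0,0,0,0,0,0],[0,0,0,0,0,0]]
  fingers: 0.25

```text
clock: 11.8
tool_pos: [0.461, -0.2411, 0.1577]
orientation: [179.9, -0.2, -6.7]
force: [-0.6, 0.2, -0.3]
opening: 0.024
gripper_force: 0.0
```

```bash
python3 - <<'E'
from h import *
o=obs();print(o['tool_pos'],o['orientation'],o['force'],o['opening'])
def step(a,b,n):
    p0,R0=pin(a,.156)
    for i in range(1,n+1):
        p,R=pin(a+(b-a)*i/n,.156);d=R0.inv().apply(p-p0)*100;r=(R0.inv()*R).as_rotvec(degrees=True)
        print(np.round([*d[:2],r[2]],2).tolist())
step(0,-40,8)
step(0,-30,8)
E
```

```text
[ 0.461  -0.2411  0.1577] [179.932   -0.176   -6.6873] [-0.6368  0.1802 -0.2504] 0.0240423089620147
[0.05, -1.05, 5.0]
[0.18, -2.08, 10.0]
[0.41, -3.11, 15.0]
[0.72, -4.1, 20.0]
[1.12, -5.07, 25.0]
[1.61, -6.0, 30.0]
[2.17, -6.88, 35.0]
[2.81, -7.71, 40.0]
[0.03, -0.78, 3.75]
[0.1, -1.57, 7.5]
[0.23, -2.34, 11.25]
[0.41, -3.11, 15.0]
[0.64, -3.86, 18.75]
[0.91, -4.59, 22.5]
[1.24, -5.31, 26.25]
[1.61, -6.0, 30.0]
```

In the tool's units: -7.7 cm / 60 = -0.1283, -4.1 cm / 60 = -0.0683, 40 degrees / 360 = 0.1111.

Call:
send_rows:
  plan:
    - [[0.0008,-0.0175,0,0,0,0.0139],[0.0033,-0.035,0,0,0,0.0278],[0.0067,-0.0517,0,0,0,0.0417],[0.0117,-0.0683,0,0,0,0.0556],[0.0183,-0.085,0,0,0,0.0694],[0.0267,-0.1,0,0,0,0.0833],[0.0367,-0.115,0,0,0,0.0972],[0.0467,-0.1283,0,0,0,0.1111]]

```text
clock: 12.47
tool_pos: [0.4975, -0.1674, 0.1573]
orientation: [-180.0, -0.1, -46.9]
force: [1.2, -1.4, 0.3]
opening: 0.0217
gripper_force: 0.5
```

```bash
cat >> h.py <<'E'
def where():
    o=obs();v=o['tool_pos']-H;a=np.degrees(np.arctan2(v[1],v[0]))-HY
    t=u(HY+a-90)
    print('t',round(o['clock'],2),'bar-tcp deg',round(a,2),'r',round(np.hypot(*v[:2]),4),'z',round(o['tool_pos'][2],4),'yawerr',o['orientation'][2]+180-HY-a,'F closing',round(o['force'][:2]@t[:2],1),'F',o['force'],o['opening'])
    return a
E
python3 - <<'E'
from h import *
a=where();p,R=pin(23,.156);rel(p,R)
E
```

```text
t 12.47 bar-tcp deg 52.47 r 0.12 z 0.1573 yawerr 0.3060806209278155 F closing -0.1 F [ 1.1782 -1.3698  0.2921] 0.02171431858959376
[ 1.58 -5.9   0.14] [-0.06 -0.13 29.78] rows 4.2
```

In the tool's units: -6 cm / 60 = -0.1, -5.3 cm / 60 = -0.0883, 22.5 degrees / 360 = 0.0625.

Call:
send_rows:
  plan:
    - [[0.0008,-0.0133,0,0,0,0.0104],[0.0017,-0.0267,0,0,0,0.0208],[0.0042,-0.0392,0,0,0,0.0313],[0.0067,-0.0517,0,0,0,0.0417],[0.0108,-0.0642,0,0,0,0.0521],[0.015,-0.0767,0,0,0,0.0625],[0.0208,-0.0883,0,0,0,0.0729],[0.0267,-0.1,0,0,0,0.0833]]

```text
clock: 13.13
tool_pos: [0.5519, -0.1382, 0.1572]
orientation: [-180.0, -0.1, -76.9]
force: [0.5, -1.2, -0.4]
opening: 0.0221
gripper_force: 0.8
```

```bash
python3 - <<'E'
from h import *
a=where()
p0,R0=pin(a,.156)
for b in (18,14,10,8,6): rel(*pin(b,.156))
E
```

```text
t 13.13 bar-tcp deg 22.74 r 0.1203 z 0.1572 yawerr 0.09471783498072739 F closing 0.2 F [ 0.4616 -1.2199 -0.4177] 0.022098011157989195
[ 0.07 -0.99  0.12] [-0.05 -0.09  4.83] rows 0.7
[ 0.17 -1.82  0.12] [-0.05 -0.09  8.83] rows 1.2
[ 0.33 -2.65  0.12] [-0.05 -0.09 12.83] rows 1.8
[ 0.43 -3.05  0.12] [-0.06 -0.09 14.83] rows 2.1
[ 0.55 -3.45  0.12] [-0.06 -0.09 16.83] rows 2.4
```

In the tool's units: -3 cm / 60 = -0.05, 0.05 cm / 60 = 0.0008, 14.8 degrees / 360 = 0.0411.

Call:
send_rows:
  plan:
    - [[0.0008,-0.0133,0.0017,0,0,0.0106],[0.0025,-0.025,0.0017,0,0,0.0203],[0.0042,-0.0367,0.0017,0,0,0.0297],[0.0067,-0.045,0.0017,0,0,0.0361],[0.0067,-0.05,0.0017,0,0,0.0411],[0.0067,-0.05,0.0017,0,0,0.0411]]

```text
clock: 13.63
tool_pos: [0.5822, -0.1352, 0.1559]
orientation: [-179.9, -0.1, -91.6]
force: [-0.5, -0.0, 0.5]
opening: 0.0219
gripper_force: 0.4
```

```bash
python3 - <<'E'
from h import *
a=where()
t=snap('top','t6');im=t['img'].astype(int);m=(im[...,0]>150)&(im[...,1]<80)&(im[...,2]<80)
n,l,st,c=cv2.connectedComponentsWithStats(m.astype(np.uint8))
for i in range(1,n): 
  if st[i,4]>3:print(c[i],st[i,4])
print(proj(t,pin(a,.185)[0]),proj(t,pin(a+2,.185)[0]),proj(t,pin(92.8,.185)[0]))
E
```

```text
t 13.63 bar-tcp deg 8.19 r 0.1203 z 0.1559 yawerr -0.052654015323412295 F closing -0.5 F [-0.4542 -0.0069  0.5232] 0.021924766040780495
[373.6954 211.6971] [373.2793 213.2991] [405.2366 272.3304]
```

In the tool's units: -0.4 cm / 60 = -0.0067, -0.3 cm / 60 = -0.005, 2 degrees / 360 = 0.0056.

Call:
send_rows:
  plan:
    - [[0,-0.0017,0,0,0,0.0014],[0,-0.0033,0,0,0,0.0028],[0,-0.005,0,0,0,0.0042],[0,-0.0067,0,0,0,0.0056],[0,-0.0067,0,0,0,0.0056]]

```text
clock: 14.1
tool_pos: [0.5859, -0.1354, 0.1556]
orientation: [-179.9, -0.1, -93.5]
force: [-1.4, -0.7, 0.3]
opening: 0.022
gripper_force: 0.6
```

In the tool's units: -0.3 cm / 60 = -0.005, -0.2 cm / 60 = -0.0033, 1.5 degrees / 360 = 0.0042.

Call:
send_rows:
  plan:
    - [[0,-0.0017,0,0,0,0.0014],[0,-0.0033,0,0,0,0.0028],[0,-0.005,0,0,0,0.0042],[0,-0.005,0,0,0,0.0042]]

```text
clock: 14.43
tool_pos: [0.589, -0.1355, 0.1554]
orientation: [-179.9, -0.1, -95.0]
force: [-1.2, -0.7, 0.8]
opening: 0.0224
gripper_force: 0.5
```

In the tool's units: -0.2 cm / 60 = -0.0033, -0.1 cm / 60 = -0.0017, 1 degrees / 360 = 0.0028.

Call:
send_rows:
  plan:
    - [[0,-0.0017,0,0,0,0.0014],[0,-0.0033,0,0,0,0.0028],[0,-0.0033,0,0,0,0.0028]]

```text
clock: 14.68
tool_pos: [0.5909, -0.1357, 0.1554]
orientation: [-179.9, -0.1, -96.0]
force: [-1.7, -1.4, 0.8]
opening: 0.022
gripper_force: 0.6
```

In the tool's units: -0.2 cm / 60 = -0.0033, -0.1 cm / 60 = -0.0017, 1 degrees / 360 = 0.0028.

Call:
send_rows:
  plan:
    - [[0,-0.0017,0,0,0,0.0014],[0,-0.0033,0,0,0,0.0028],[0,-0.0033,0,0,0,0.0028]]

```text
clock: 14.93
tool_pos: [0.5928, -0.1359, 0.1554]
orientation: [-180.0, -0.1, -97.0]
force: [-1.9, -0.2, 1.1]
opening: 0.022
gripper_force: 0.8
```

In the tool's units: -0.2 cm / 60 = -0.0033, -0.1 cm / 60 = -0.0017, 1 degrees / 360 = 0.0028.

Call:
send_rows:
  plan:
    - [[0,-0.0017,0,0,0,0.0014],[0,-0.0033,0,0,0,0.0028],[0,-0.0033,0,0,0,0.0028]]

```text
clock: 15.18
tool_pos: [0.5934, -0.1361, 0.1552]
orientation: [179.9, -0.1, -98.0]
force: [-7.5, 0.2, 3.4]
opening: 0.0222
gripper_force: 3.2
```

```bash
python3 - <<'E'
from h import *
a=where()
E
```

```text
t 15.18 bar-tcp deg 2.81 r 0.1202 z 0.1552 yawerr -1.1537785379140217 F closing -7.5 F [-7.4954  0.2281  3.4367] 0.022161905702266768
```

Force is rising to 7.5 N on the plunger. Now 0.5 mm steps until it drops.

In the tool's units: -0.1 cm / 60 = -0.0017, -0.05 cm / 60 = -0.0008.

Call:
send_rows:
  plan:
    - [[0,-0.0008,0,0,0,0],[0,-0.0017,0,0,0,0]]

```text
clock: 15.35
tool_pos: [0.5936, -0.1362, 0.1552]
orientation: [179.8, -0.1, -98.0]
force: [-9.2, 1.7, 4.6]
opening: 0.0217
gripper_force: 5.0
```

In the tool's units: -0.1 cm / 60 = -0.0017, -0.05 cm / 60 = -0.0008.

Call:
send_rows:
  plan:
    - [[0,-0.0008,0,0,0,0],[0,-0.0017,0,0,0,0]]

```text
clock: 15.52
tool_pos: [0.5939, -0.1362, 0.1551]
orientation: [179.8, -0.1, -98.0]
force: [-12.3, 2.8, 6.9]
opening: 0.0215
gripper_force: 6.2
```

In the tool's units: -0.1 cm / 60 = -0.0017, -0.05 cm / 60 = -0.0008.

Call:
send_rows:
  plan:
    - [[0,-0.0008,0,0,0,0],[0,-0.0017,0,0,0,0]]

```text
clock: 15.68
tool_pos: [0.5944, -0.1362, 0.1551]
orientation: [179.7, -0.1, -98.0]
force: [-12.9, 3.4, 7.8]
opening: 0.0223
gripper_force: 6.8
```

```bash
python3 - <<'E'
from h import *
a=where();print(obs()['moment'],obs()['joint_pos'])
E
```

```text
t 15.68 bar-tcp deg 2.34 r 0.1202 z 0.1551 yawerr -0.6753748974007294 F closing -13.3 F [-12.9313   3.4355   7.7819] 0.022284156449863465
[ 1.3157  4.9563 -0.0508] [  5.4234  17.7542 -13.227   -0.0003 -59.326  -13.4575]
```

In the tool's units: -0.1 cm / 60 = -0.0017, -0.05 cm / 60 = -0.0008.

Call:
send_rows:
  plan:
    - [[0,-0.0008,-0.0008,0,0,0],[0,-0.0017,-0.0008,0,0,0]]

```text
clock: 15.85
tool_pos: [0.5948, -0.1363, 0.1551]
orientation: [179.6, -0.1, -98.0]
force: [-13.8, 3.6, 6.8]
opening: 0.0219
gripper_force: 7.2
```

In the tool's units: -0.1 cm / 60 = -0.0017, -0.05 cm / 60 = -0.0008.

Call:
send_rows:
  plan:
    - [[0,-0.0008,0,0,0,0],[0,-0.0017,0,0,0,0]]

```text
clock: 16.02
tool_pos: [0.5957, -0.1363, 0.1551]
orientation: [179.6, -0.1, -98.0]
force: [-14.0, 3.4, 7.4]
opening: 0.0221
gripper_force: 7.2
```

In the tool's units: -0.1 cm / 60 = -0.0017, -0.05 cm / 60 = -0.0008.

Call:
send_rows:
  plan:
    - [[0,-0.0008,0,0,0,0],[0,-0.0017,0,0,0,0]]

```text
clock: 16.18
tool_pos: [0.597, -0.1364, 0.1551]
orientation: [179.7, -0.1, -98.0]
force: [-13.9, 4.0, 6.1]
opening: 0.0222
gripper_force: 6.5
```

In the tool's units: -0.05 cm / 60 = -0.0008.

Call:
send_rows:
  plan:
    - [[0,-0.0008,0,0,0,0],[0,-0.0008,0,0,0,0]]

```text
clock: 16.35
tool_pos: [0.5985, -0.1365, 0.1552]
orientation: [179.8, -0.1, -98.0]
force: [-10.2, 2.0, 3.2]
opening: 0.022
gripper_force: 5.0
```

Force is dropping, so it is past the peak. Hold still and see.

Call:
send_rows:
  plan:
    - [[0,0,0,0,0,0],[0,0,0,0,0,0],[0,0,0,0,0,0]]

```text
clock: 16.6
tool_pos: [0.5987, -0.1366, 0.1553]
orientation: [179.8, -0.1, -98.0]
force: [-9.1, 2.0, 3.6]
opening: 0.0217
gripper_force: 4.8
```

```bash
python3 - <<'E'
from h import *
a=where()
E
```

```text
t 16.6 bar-tcp deg 0.29 r 0.1205 z 0.1553 yawerr 1.3802308879854195 F closing -9.3 F [-9.0945  1.9774  3.5684] 0.021651892822769758
```

In the tool's units: -0.05 cm / 60 = -0.0008.

Call:
send_rows:
  plan:
    - [[0,-0.0008,0,0,0,0],[0,-0.0008,0,0,0,0]]

```text
clock: 16.77
tool_pos: [0.5999, -0.1366, 0.1553]
orientation: [179.8, -0.0, -98.0]
force: [-6.7, 0.9, 2.5]
opening: 0.0216
gripper_force: 3.3
```

In the tool's units: -0.05 cm / 60 = -0.0008.

Call:
send_rows:
  plan:
    - [[0,-0.0008,0,0,0,0],[0,-0.0008,0,0,0,0]]

```text
clock: 16.93
tool_pos: [0.6013, -0.1368, 0.1554]
orientation: [180.0, -0.0, -98.0]
force: [-2.7, 1.1, -0.6]
opening: 0.0222
gripper_force: 1.8
```

Call:
send_rows:
  plan:
    - [[0,0,0,0,0,0],[0,0,0,0,0,0]]

```text
clock: 17.1
tool_pos: [0.6021, -0.1369, 0.1556]
orientation: [-180.0, -0.0, -98.0]
force: [-1.6, 0.1, -1.6]
opening: 0.022
gripper_force: 1.1
```

In the tool's units: -0.05 cm / 60 = -0.0008.

Call:
send_rows:
  plan:
    - [[0,-0.0008,0,0,0,0],[0,-0.0008,0,0,0,0]]

```text
clock: 17.27
tool_pos: [0.6034, -0.1372, 0.1562]
orientation: [-179.9, -0.1, -98.0]
force: [-1.4, 0.4, -0.1]
opening: 0.0216
gripper_force: 0.5
```

In the tool's units: -0.05 cm / 60 = -0.0008.

Call:
send_rows:
  plan:
    - [[0,-0.0008,0,0,0,0],[0,-0.0008,0,0,0,0]]

```text
clock: 17.43
tool_pos: [0.6037, -0.1373, 0.1562]
orientation: [-179.9, -0.1, -98.0]
force: [-0.1, 0.2, -0.6]
opening: 0.0218
gripper_force: 0.4
```

```bash
python3 - <<'E'
from h import *
a=where()
E
```

```text
t 17.43 bar-tcp deg -2.09 r 0.1207 z 0.1562 yawerr 3.809378336791937 F closing -0.1 F [-0.0679  0.175  -0.6409] 0.02181861160162863
```

In the tool's units: -0.1 cm / 60 = -0.0017, -0.05 cm / 60 = -0.0008.

Call:
send_rows:
  plan:
    - [[0,-0.0008,0,0,0,0],[0,-0.0017,0,0,0,0],[0,-0.0017,0,0,0,0]]

```text
clock: 17.68
tool_pos: [0.6038, -0.1373, 0.1561]
orientation: [-180.0, -0.1, -98.0]
force: [-3.7, 2.1, 2.2]
opening: 0.022
gripper_force: 2.2
```

In the tool's units: -0.05 cm / 60 = -0.0008.

Call:
send_rows:
  plan:
    - [[0,-0.0008,0,0,0,0],[0,-0.0008,0,0,0,0],[0,-0.0008,0,0,0,0]]

```text
clock: 17.93
tool_pos: [0.6039, -0.1374, 0.1561]
orientation: [180.0, -0.1, -98.0]
force: [-5.5, 2.8, 3.7]
opening: 0.0221
gripper_force: 3.0
```

The stop is felt, gently at 6 N. I centre the cage, open, lift clear and check the pin from the cameras.

In the tool's units: 0.5 cm / 60 = 0.0083, 0.4 cm / 60 = 0.0067.

Call:
send_rows:
  plan:
    - [[0,0.0017,0,0,0,0],[0,0.0042,0,0,0,0],[0,0.0067,0,0,0,0],[0,0.0083,0,0,0,0],[0,0.0083,0,0,0,0]]

```text
clock: 18.35
tool_pos: [0.5999, -0.1368, 0.1561]
orientation: [-179.9, -0.1, -98.0]
force: [-1.1, 0.0, 0.4]
opening: 0.022
gripper_force: 0.0
```

In the tool's units: -15 cm / 60 = -0.25, -12 cm / 60 = -0.2.

Call:
send_rows:
  plan:
    - [[0,0,0,0,0,0],[0,0,0,0,0,0],[0,0,0,0,0,0],[0,0,-0.0333,0,0,0],[0,0,-0.0833,0,0,0],[0,0,-0.1333,0,0,0],[0,0,-0.2,0,0,0],[0,0,-0.25,0,0,0]]
  fingers: 0.5

```text
clock: 19.02
tool_pos: [0.5999, -0.1369, 0.309]
orientation: [-179.8, -0.1, -98.0]
force: [0.6, 0.4, 0.2]
opening: 0.0438
gripper_force: 0.0
```

In the tool's units: 12 cm / 60 = 0.2, 3 cm / 60 = 0.05.

Call:
send_rows:
  plan:
    - [[0.2,0.05,0,0,0,0],[0.2,0.05,0,0,0,0],[0.2,0.05,0,0,0,0],[0.2,0.05,0,0,0,0],[0.2,0.05,0,0,0,0],[0.2,0.05,0,0,0,0]]

```text
clock: 19.52
tool_pos: [0.5531, -0.2515, 0.306]
orientation: [-179.9, -0.1, -98.0]
force: [-1.4, -0.6, 0.4]
opening: 0.0437
gripper_force: 0.0
```

```bash
python3 - <<'E'
from h import *
a=where();print(obs()['tool_pos'])
for n in('top','scene'):
  t=snap(n,n+'9');im=t['img'].astype(int);m=(im[...,0]>110)&(im[...,1]<60)&(im[...,2]<60)
  k,l,st,c=cv2.connectedComponentsWithStats(m.astype(np.uint8))
  print(n,[(c[i].round(1),st[i,4]) for i in range(1,k) if st[i,4]>3],[(d,proj(t,pin(d,.175)[0]).round(1)) for d in (-3,0,3,6,90)])
E
```

```text
t 19.52 bar-tcp deg 91.0 r 0.0262 z 0.306 yawerr -89.33696074213756 F closing -0.8 F [-1.4359 -0.5505  0.3961] 0.04369152493519633
[ 0.5531 -0.2515  0.306 ]
top [(array([374.9, 208.7]), np.int32(10))] [(-3, array([376.5, 204.1])), (0, array([375.4, 206.3])), (3, array([374.5, 208.6])), (6, array([373.7, 210.9])), (90, array([402. , 271.6]))]
scene [(array([332.9, 155.4]), np.int32(32)), (array([224.3, 258.5]), np.int32(176))] [(-3, array([331.6, 153.8])), (0, array([333. , 154.3])), (3, array([334.6, 154.8])), (6, array([336.2, 155.2])), (90, array([381.7, 151.6]))]
```

```bash
python3 - <<'E'
from h import *
a=load('s4')['img'].astype(int);b=load('scene9')['img'].astype(int)
# lower half of roll region (below the bar)
q=proj(load('s4'),[*SP[:2],.05]).astype(int);r=np.s_[q[1]-8:q[1]+14,q[0]-14:q[0]+14]
print(q,abs(a-b)[r].mean(),abs(a-b)[r].max())
o=obs();print(o['clock'],o['force'],o['qvel'])
print(ctrl.close_job())
E
```

```text
[338 181] 18.13203463203463 110
19.6167 [0.0786 0.4968 0.173 ] [0.5844 0.0481 0.0154 0.0601 0.0358 0.1329]
the job is handed in; nothing more can be done
None
```

The job is handed in at 19.6 s, but the verdict did not come back: the roll was set on the spindle, and the keeper bar clicked past its catch (about 14 N peak, then a light 6 N on the stop) and stayed shut at about 0–3° once released. My last image check of the roll was inconclusive: pixels around it had changed since it was seated (bar shadow, or the roll shifting), and I handed in without resolving that.

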